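# Seat the sample cell in the water tester's light path

## Robot

A 7-joint arm with a two-finger parallel gripper is mounted at the origin on a cart in front of the work surface, level with it; the furniture and walls round the work are solid. World frame = base frame: x ahead of the robot, y to its left, z up, the work surface at z = 0. Lengths are in m, angles in rad, forces in N, time in s.
With the tool pointing down it reaches from about 0.35 to 0.775 m from the base axis. Payload 3.1 kg.
Tool frame: the origin (TCP) lies at the very end of the fingers, on their centre line; the grasp point (between the pads) lies 19 mm behind it; z points along the fingers, y is the line along which they close (so a half turn about z gives the same grasp; the last joint's range is limited). The gripper opens to 85 mm and grips with 20 to 120 N. Pads are 22 mm wide; open, the fingers measure 114 mm over their backs; the gripper's body (76 mm by 85 mm) begins 54 mm behind the grasp point. The pads swing forward as they close: fully open they stand 13 mm farther back than shut.
Start: joints at [-1.334, 0.311, 0.014, 1.512, -0.004, 1.319, -0.027], TCP at [0.151, 0.529, 0.231] pointing down, gripper open.
Joint ranges: [-2.7, 2.7], [-0.3, 1.91], [-1.27, 1.3], [0.12, 2.57], [-1.44, 4.58], [0.2, 2.03], [-3.05, 3.05]. Speed limits (rad/s): [2.79, 2.79, 3.14, 3.14, 3.14, 3.14, 3.14].

## Interface

Orientations are given as a rotation vector (axis times angle).
In Python, from workcell import arm, optics gives the robot as it stands.
- The arm moves only by the tool play_rows, never from a script. Its argument "increments" is a list of rows, each an object of numbers: "tx", "ty", "tz": the shift along the tool's x, y, z in m; "wx", "wy", "wz": the turn, a rotation vector about the tool's x, y, z in degrees; "grip": the closure in counts, from 0 (fully open) to 255 (shut). A call has exactly 5 rows; each row is the pose to reach, as a shift and turn from the pose commanded when the call began, along the tool's axes at that moment; what a row does not reach only later rows make up. A row lasts 1/12 s, in which the tool goes at most 41.7 mm and 7.16 degrees, less where a joint would pass 70% of its speed; a pose out of reach is approached as far as the arm can. A call with a gripper value outside its range is refused whole. The fingers move at their own pace and stop on an object; "force" is the grip in N (left out, the last holds). Time passes only in rows, so rows that repeat a pose let the fingers close, or fill a call up. It gives the time, the measured TCP pose, the force, the opening and the grip force at its end, in the units of the state.
- arm.observe(): the state, without advancing time (a new reading comes with each control period).
- optics.capture(name): name is "scene" or "top"; returns a dict with "img" (420x560x3 uint8, red, green, blue), "intrinsics" (3x3 intrinsics, pixels), "k1" (the pictures are not rectified: a ray, as slopes to the right and down, at radius r is drawn at 1 + k1 r^2 times it, then the intrinsics apply), "position" and "rotation" of the camera in the world. Camera axes: x right, y down, z forward; pixel columns grow to the right and rows downward; lengths in m; the calibration is good to about 2 mm. A picture is of the moment at which its call begins. There is no depth.
- arm.sign_off(): hands the job in; it is judged then, once.
The state is a dict: "time": time; "joint_positions": joint angles; "qvel": joint speeds; "effort": joint torques, N m; "ee_pos": TCP position; "ee_rot": TCP orientation; "ft_force": force on the tool from outside, world axes, zero at the start; "moment": the same for the moment, N m; "opening": finger opening in m; "grip_force": force on a finger pad.
Only numpy, scipy, OpenCV 4.12 (cv2) and the standard library are available. Lean on these libraries where they do the work, as an engineer would, in place of code of your own. Each camera call takes 0.05 s, during which the arm holds its last target. There are 200 camera calls.

## Task

Take the square sample cell out of its blue drying stand and set it in the round well of the white water tester, with its clear faces looking at the lamp and the sensor. The turning socket at the bottom of the well has been left at some unknown angle: rest the cell's foot on it, press lightly and turn the cell counter-clockwise (seen from above) until the foot drops into its slot, then keep turning counter-clockwise until the clear faces are square to the light path, and let go with the cell fully home. Press and twist gently, for the cell is glass: never load it against the tester or the stand with more than 35 N; and do not disturb the other things on the worktop.

Things in the scene. Friction and masses are not known exactly. Their poses are not given: they have to be found in the camera images.
- cell: sample cell, upright, 90 mm tall, 120 g; origin at the centre of its underside, z up. From below: black key foot 10 (x) by 32 (y) mm, z 0 to 8; round steel collar, diameter 40, z 8 to 20, bevelled; square glass body 26 wide, z 20 to 60; square black cap. Clear faces are +y and -y (x faces opaque grey); foot and the white line on the cap run along y. A half turn makes no difference
- cell_cap (a point): middle of the cell's square black cap, 75 mm above the cell's origin; cap 28 mm wide, 30 mm tall; grip it by two opposite sides from above. Axes as the cell's
- stand: drying stand, fixed: blue block on a white plate, 80 by 90 by 14 mm, with one slot 16 (x) by 38 (y) mm, 11 mm deep, in which the cell's foot hangs, the cell's axes roughly in line with the stand's, collar resting on the stand's top. Origin: centre of its underside
- tester: water tester, fixed: white box 110 (x) by 160 (y) mm, top face at z = 34 mm, origin at the centre of its underside. The light path is its y axis, over the blue lines on its top and across the well's axis (x = y = 0), from lamp post (+y, yellow lens) to sensor post (-y, black lens). The posts stand 50 to 74 mm from the well's axis and end at z = 60 mm
- well (a point): centre of the well's mouth, on the tester's top face (z = 34 mm). The well is a round bore 41.8 mm in diameter with a 5 mm bevelled mouth; 14 mm down begins the black turning socket. With the foot riding on the socket the cell's origin is 14 mm below this point; with the foot dropped in and the collar resting on the socket, 22 mm below
- socket_axis (a point): point on the turning socket's vertical axis at its top, 20 mm above the tester's underside. One slot, 12.6 by 35 mm, 10 mm deep, takes the key foot (play about 0.1 rad). At first the slot stands 0.2 to 1.3 rad clockwise, seen from above, of the light path: not measured. It turns stiffly (0.1 N m, light pressing does not carry it along), counter-clockwise to a stop at the light path
- tumbler: clear drinking glass, 81 mm wide, 92 mm tall; bystander, origin at the centre of its underside
- mug: pink and white mug, 90 mm wide, 105 mm tall; bystander, origin at the centre of its underside
- spice_jar: spice jar with green cap, 46 mm wide, 106 mm tall; bystander, origin at the centre of its underside
- tin: flat food tin, 86 mm wide, 40 mm tall; bystander, origin at the centre of its underside
- salt_shaker: grey and clear salt shaker, 44 mm wide, 90 mm tall; bystander, origin at the centre of its underside
Mind the look-alikes: they are no part of the job. What is shaped like the cell but pink is not meant.

How it is judged:
On the way, in this order (a step that is already met when the one before it is completed fails the run):
1. the cell is lifted clear of the stand (height (world z) of cell above 0.03 m), for 0.1 s.
2. the foot has dropped into the socket's slot (horizontal distance between cell and tester below 0.004 m and z of cell in the frame of tester below 0.0145 m), for 0.1 s.
At the end, for the whole second after the job is handed in: the cell stands upright (within 0.08 rad) and at rest in the well, within 4 mm of its axis, foot dropped in (origin less than 14.5 mm above the tester's underside), clear faces square to the light path within 0.13 rad (all of step 2 and angle between the y axis of cell and the y axis of tester, either way round below 0.13 rad and angle between cell's own z axis and vertical below 0.08 rad and linear speed of cell below 0.02 m/s); the robot touches nothing.
It fails at once if the cell is pressed or twisted against the tester or the stand with more than 35 N (contact force between cell and tester above 35 N or contact force between cell and stand above 35 N).
It fails at once if another thing on the worktop is disturbed (moved more than 15 mm) (distance of any of tumbler, mug, spice_jar, tin, salt_shaker from where it was at the start of the episode above 0.015 m).
It also fails if it takes over 72 s, if anything falls off the work surface, if the arm or the gripper's body presses on something with over 40 N, if the wrist force passes 120 N, or if a joint passes its speed limit or range.

## Working session

There is one attempt and no reset: what is moved stays moved. The work goes in short steps, Python scripts to look and compute and a tool call to move; the robot and the scene stay as the last step left them, time stands still between calls to the robot, and variables do not carry over. Pictures are saved under pics/ and viewed, at most 10 in all, crops included, and the job is handed in when it is done.

Besides the shell and the picture viewer there is one more tool, called after "Call:" as name(argument=value, ...), one argument or row to a line, values as JSON. play_rows: Moves the arm, as the interface text tells. Its arguments: {"type":"object","properties":{"increments":{"type":"array","items":{"type":"object","properties":{"tx":{"type":"number"},"ty":{"type":"number"},"tz":{"type":"number"},"wx":{"type":"number"},"wy":{"type":"number"},"wz":{"type":"number"},"grip":{"type":"number"}}}},"force":{"type":"number"}},"required":["increments"]}

```bash
mkdir -p pics; ls
python3 - <<'E'
from workcell import arm, optics
import cv2, numpy as np
s=arm.observe(); print({k:np.round(v,3).tolist() for k,v in s.items()})
for n in("scene","top"):
    d=optics.capture(n); cv2.imwrite(f"pics/{n}0.png",d["img"][:,:,::-1]); print(n,d["intrinsics"],d["k1"],d["position"],d["rotation"])
E
```

```text
pics
{'time': 0.0, 'joint_positions': [-1.334, 0.312, 0.014, 1.513, -0.004, 1.319, -0.027], 'qvel': [0.0, 0.001, -0.001, 0.002, 0.0, 0.0, -0.0], 'effort': [-0.0, -37.992, 0.146, -23.059, 0.012, 0.014, 0.0], 'ee_pos': [0.151, 0.528, 0.23], 'ee_rot': [-0.436, -3.111, 0.004], 'ft_force': [-0.527, 0.155, 0.306], 'moment': [-0.013, -0.059, -0.015], 'grip_force': 0.0, 'opening': 0.086}
scene [[524.73990264   0.         279.68711248]
 [  0.         524.73990264 213.92091332]
 [  0.           0.           1.        ]] -0.1116875752029695 [-0.33300981 -0.71246523  0.72259879] [-1.90535734  0.90714395 -0.54298988]
top [[491.36532848   0.         279.04785587]
 [  0.         491.36532848 212.96709716]
 [  0.           0.           1.        ]] 0.038676761079338644 [0.32607843 0.034865   1.33054996] [-2.13003323  2.11537965 -0.18583827]
```

View pics/scene0.png

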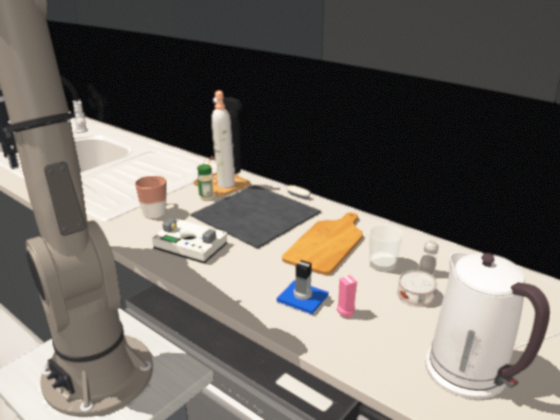

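View pics/top0.png

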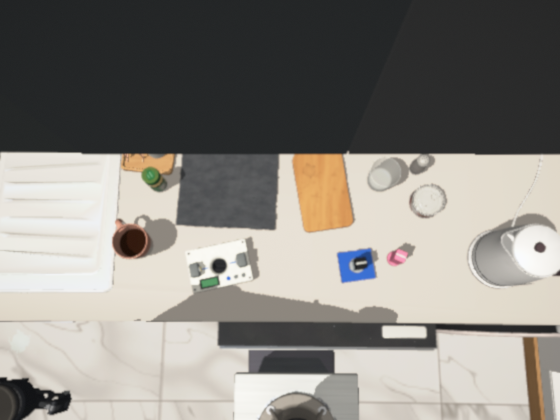

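The top view shows the blue stand with the black-capped cell at about (358,264) and the pink look-alike at (397,257). The white tester has its well at about (219,266), the tin is at (428,200) and the shaker at (421,162). The only things that could be taken for the cell are the black-capped one and the pink one, and I choose the black-capped one in the blue stand. Next is a close crop to check that choice and take measurements.

```bash
cat > h.py <<'E'
from workcell import arm, optics
import cv2, numpy as np
from scipy.spatial.transform import Rotation as R
class Cam:
    def __init__(s,n):
        d=optics.capture(n); s.img=d["img"]; s.K=np.array(d["intrinsics"]); s.D=np.array([d["k1"],0,0,0,0.])
        s.p=np.array(d["position"]); s.R=R.from_rotvec(d["rotation"]).as_matrix()
    def plane(s,uv,z):
        u=cv2.undistortPoints(np.array(uv,float).reshape(-1,1,2),s.K,s.D).reshape(-1,2)
        r=np.c_[u,np.ones(len(u))]@s.R.T
        return s.p+r*((z-s.p[2])/r[:,2])[:,None]
    def proj(s,P):
        P=np.array(P,float).reshape(-1,3); return cv2.projectPoints(P,cv2.Rodrigues(s.R.T)[0],-s.R.T@s.p,s.K,s.D)[0].reshape(-1,2)
    def crop(s,x,y,w,h,k): return cv2.resize(s.img[y:y+h,x:x+w,::-1],None,fx=k,fy=k,interpolation=cv2.INTER_CUBIC)
def rect(mask,x,y,w,h):
    m=np.zeros_like(mask,np.uint8); m[y:y+h,x:x+w]=mask[y:y+h,x:x+w]
    c=max(cv2.findContours(m,cv2.RETR_EXTERNAL,cv2.CHAIN_APPROX_NONE)[0],key=cv2.contourArea)
    return c.reshape(-1,2)
def wrect(P):
    "min-area rectangle in world xy (m): centre, size, angle of long side"
    (cx,cy),(w,h),a=cv2.minAreaRect((P[:,:2]*1000).astype(np.float32))
    if h>w: w,h,a=h,w,a+90
    return round(cx/1000,4),round(cy/1000,4),round(w,1),round(h,1),round(a,1)
E
python3 - <<'E'
from h import *
t=Cam("top"); s=Cam("scene")
a=t.crop(330,240,80,50,5); b=t.crop(180,230,80,70,5); c=s.crop(270,250,100,70,4); d=s.crop(145,210,100,60,4)
W=np.zeros((600,800,3),np.uint8)
for im,x,y in((a,0,0),(b,400,0),(c,0,350),(d,400,350)):
    im=im[:600-y,:400]; W[y:y+im.shape[0],x:x+im.shape[1]]=im
cv2.imwrite("pics/crop.png",W)
hsv=cv2.cvtColor(t.img,cv2.COLOR_RGB2HSV)
blue=(hsv[...,0]>100)&(hsv[...,0]<130)&(hsv[...,1]>150)&(hsv[...,2]>60)
c=rect(blue,330,240,60,50); 
for z in(0.014,0.01): print("stand",wrect(t.plane(c,z)))
wh=(hsv[...,1]<30)&(hsv[...,2]>200)
c=cv2.convexHull(rect(wh,180,230,80,70)).reshape(-1,2); print("tester",wrect(t.plane(c,0.034)), c.min(0),c.max(0))
bl=(hsv[...,2]<60)
c=rect(bl,345,250,28,28);print("cap",wrect(t.plane(c,0.09)),c.min(0),c.max(0))
c=rect(bl,208,254,24,24);print("well",wrect(t.plane(c,0.020)),c.min(0),c.max(0))
E
```

```text
stand (0.4289, -0.1601, 85.8, 74.7, 98.3)
stand (0.4292, -0.1607, 86.1, 75.0, 98.3)
tester (0.4279, 0.2024, 210.5, 181.1, 90.9) [180 230] [259 299]
cap (0.4193, -0.1597, 25.2, 6.1, 99.9) [355 265] [365 268]
well (0.4243, 0.2054, 29.5, 29.1, 90.3) [213 260] [224 271]
```

View pics/crop.png

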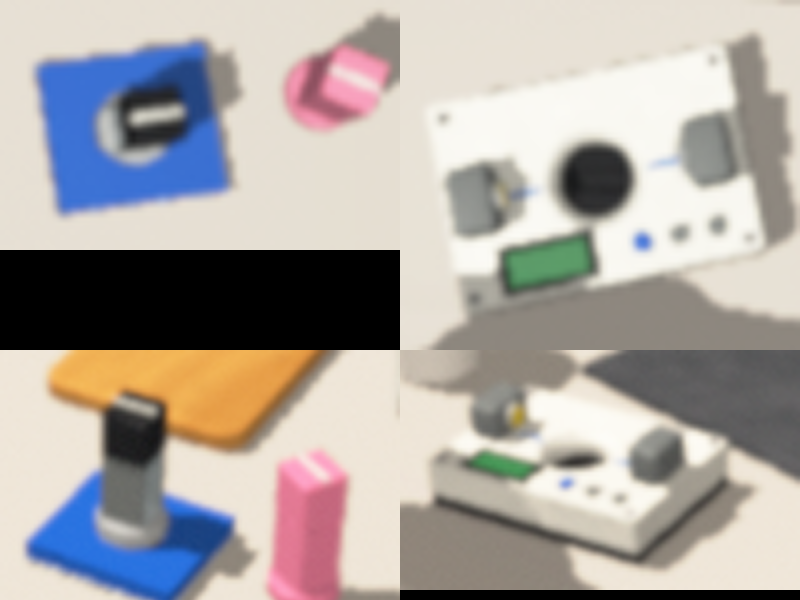

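The crop confirms the choice: the black-capped cell with the white line stands in the blue stand, cap top near (361,262.6), with the pink one beside it. The tester's top corners are near (186,250.6), (245,238.6), (253,279) and (194,291.6), the lamp is on the left, and the well is at about (219.2,266).

```bash
cat > m.py <<'E'
from h import *
t=Cam("top"); s=Cam("scene")
def sub(c,x,y,w,h,k,f,mode=max):
    g=cv2.resize(c.img[y:y+h,x:x+w],None,fx=k,fy=k,interpolation=cv2.INTER_CUBIC)
    m=f(cv2.cvtColor(g,cv2.COLOR_RGB2HSV).astype(int)).astype(np.uint8)
    cs=cv2.findContours(m,cv2.RETR_EXTERNAL,cv2.CHAIN_APPROX_NONE)[0]
    q=max(cs,key=cv2.contourArea).reshape(-1,2).astype(float)
    return (q+.5)/k-.5+[x,y]
if __name__=="__main__":
    # white line on cap (z .096)
    q=sub(t,354,257,14,12,8,lambda h:(h[...,2]>110)&(h[...,1]<110)); P=t.plane(q,.096); print("line",wrect(P),q.min(0),q.max(0))
    q=sub(s,292,258,20,11,8,lambda h:(h[...,2]>130)&(h[...,1]<70)); P=s.plane(q,.096); print("line scene",wrect(P),q.min(0),q.max(0))
    # well
    q=sub(t,208,255,23,23,8,lambda h:h[...,2]<110)
    e=cv2.fitEllipse(q.astype(np.float32)); print("well px",e)
    for z in(.029,.02):
        P=t.plane(q,z); print(z,cv2.minEnclosingCircle((P[:,:2]*1000).astype(np.float32)))
    c=[(186,250.6),(245,238.6),(253,279),(194,291.6)]
    C=t.plane(c,.034); print("tester",C[:,:2].mean(0).round(4), np.linalg.norm(np.diff(C,axis=0),axis=1).round(4), [round(np.degrees(np.arctan2(*(C[i]-C[j])[1::-1])),1) for i,j in((0,1),(3,2))])
    L=t.plane([(180+22.4,230+38.6),(180+55.6,230+32)],.034); d=L[0]-L[1]; print("lightpath deg",np.degrees(np.arctan2(d[1],d[0])))
    hsv=cv2.cvtColor(t.img,cv2.COLOR_RGB2HSV)
    q=sub(t,330,240,55,50,6,lambda h:(h[...,0]>100)&(h[...,0]<130)&(h[...,1]>140)); P=t.plane(q,.014); print("stand",wrect(P))
E
python3 m.py
```

```text
line (0.4289, -0.1613, 29.8, 8.7, 99.7) [355.3125 260.0625] [367.0625 264.6875]
line scene (0.43, -0.1602, 23.5, 11.4, 101.6) [298.0625 261.0625] [308.4375 265.8125]
well px ((218.618408203125, 265.5506591796875), (13.768482208251953, 14.424529075622559), 45.913761138916016)
0.029 ((423.6408996582031, 203.95701599121094), 19.085033416748047)
0.02 ((424.3157653808594, 205.12648010253906), 19.21697425842285)
tester [0.4251 0.2009] [0.1588 0.1088 0.1566] [np.float64(102.0), np.float64(102.3)]
lightpath deg 101.60460279162423
stand (0.4288, -0.1604, 87.2, 75.9, 98.2)
```

```bash
cat > plan.py <<'E'
# usage: plan.py x,y,z,yaw ...  (yaw deg of tool y); prints per-call tool-frame increments
import sys; from h import *
def pose(x,y,z,a):
    a=np.radians(a); Y=np.array([np.cos(a),np.sin(a),0]); Z=np.array([0,0,-1.]); return np.array([x,y,z]),R.from_matrix(np.c_[np.cross(Y,Z),Y,Z])
s=arm.observe(); p,q=np.array(s["ee_pos"]),R.from_rotvec(s["ee_rot"])
y=q.as_matrix()[:,1]; print("t",round(s["time"],2),"p",p.round(4),"yaw",round(np.degrees(np.arctan2(y[1],y[0])),2),"F",np.round(s["ft_force"],1),"M",np.round(s["moment"],2),"open",round(s["opening"],4),"grip",round(s["grip_force"],1),"j7",round(s["joint_positions"][6],2),"tilt",np.round(q.as_matrix()[:2,2],4))
for a in sys.argv[1:]:
    P,Q=pose(*map(float,a.split(",")))
    print("t",q.inv().apply(P-p).round(4).tolist(),"w",np.degrees((q.inv()*Q).as_rotvec()).round(2).tolist()); p,q=P,Q
E
python3 plan.py 0.29,0.44,.25,60 0.40,0.30,.25,40 0.43,0.14,.25,25 0.43,-0.02,.25,9 0.43,-0.16,.25,9
```

```text
t 0.3 p [0.1513 0.5285 0.2309] yaw 74.03 F [ 0.7 -0.4  0.1] M [ 0.02 -0.    0.03] open 0.0856 grip 0.0 j7 -0.03 tilt [-0.0002 -0.0008]
t [-0.1577, -0.047, -0.019] w [-0.05, 0.01, 14.03]
t [-0.1653, -0.0662, 0.0] w [0.0, 0.0, 20.0]
t [-0.1419, -0.0799, 0.0] w [0.0, 0.0, 15.0]
t [-0.145, -0.0676, 0.0] w [0.0, 0.0, 16.0]
t [-0.1383, -0.0219, 0.0] w [0.0, 0.0, 0.0]
```

Call:
play_rows(
  increments=[
    {"tx":-0.03,"ty":-0.009,"tz":-0.004,"wz":3},
    {"tx":-0.063,"ty":-0.019,"tz":-0.008,"wz":6},
    {"tx":-0.095,"ty":-0.028,"tz":-0.012,"wz":9},
    {"tx":-0.127,"ty":-0.038,"tz":-0.016,"wz":12},
    {"tx":-0.158,"ty":-0.047,"tz":-0.019,"wz":14},
  ],
)

```text
invalid input
```

Call:
play_rows(
  increments=[
    {"tx":-0.033,"ty":-0.013,"wz":4},
    {"tx":-0.066,"ty":-0.026,"wz":8},
    {"tx":-0.099,"ty":-0.04,"wz":12},
    {"tx":-0.132,"ty":-0.053,"wz":16},
    {"tx":-0.165,"ty":-0.066,"wz":20},
  ],
)

```text
invalid input
```

Call:
play_rows(
  increments=[
    {"tx":-0.028,"ty":-0.016,"wz":3},
    {"tx":-0.057,"ty":-0.032,"wz":6},
    {"tx":-0.085,"ty":-0.048,"wz":9},
    {"tx":-0.114,"ty":-0.064,"wz":12},
    {"tx":-0.142,"ty":-0.08,"wz":15},
  ],
)

```text
invalid input
```

Call:
play_rows(
  increments=[
    {"tx":-0.029,"ty":-0.014,"wz":3},
    {"tx":-0.058,"ty":-0.027,"wz":6},
    {"tx":-0.087,"ty":-0.041,"wz":9},
    {"tx":-0.116,"ty":-0.054,"wz":12},
    {"tx":-0.145,"ty":-0.068,"wz":16},
  ],
)

```text
invalid input
```

Call:
play_rows(
  increments=[
    {"tx":-0.028,"ty":-0.004},
    {"tx":-0.056,"ty":-0.009},
    {"tx":-0.09,"ty":-0.014},
    {"tx":-0.12,"ty":-0.019},
    {"tx":-0.138,"ty":-0.022},
  ],
)

```text
invalid input
```

```bash
python3 plan.py 0.429,-0.161,.15,9
python3 - <<'E'
from m import *
cv2.imwrite("pics/above.png",s.crop(240,130,140,200,3));
E
```

```text
t 0.3 p [0.1513 0.5285 0.2309] yaw 74.03 F [ 0.7 -0.4  0.1] M [ 0.02 -0.    0.03] open 0.0856 grip 0.0 j7 -0.03 tilt [-0.0002 -0.0008]
t [-0.4567, -0.5865, 0.0814] w [-0.04, 0.03, 65.03]
```

Call:
play_rows(
  increments=[
    {"tx":-0.03,"ty":-0.009,"tz":-0.004,"wx":0,"wy":0,"wz":3,"grip":0},
    {"tx":-0.063,"ty":-0.019,"tz":-0.008,"wx":0,"wy":0,"wz":6,"grip":0},
    {"tx":-0.095,"ty":-0.028,"tz":-0.012,"wx":0,"wy":0,"wz":9,"grip":0},
    {"tx":-0.127,"ty":-0.038,"tz":-0.016,"wx":0,"wy":0,"wz":12,"grip":0},
    {"tx":-0.158,"ty":-0.047,"tz":-0.019,"wx":0,"wy":0,"wz":14,"grip":0},
  ],
)

```text
time: 0.82
ee_pos: [0.2918, 0.439, 0.2509]
ee_rot: [0.816, 3.033, 0.001]
ft_force: [-0.7, -0.6, -0.3]
opening: 0.0853
grip_force: 0.0
```

Call:
play_rows(
  increments=[
    {"tx":-0.033,"ty":-0.013,"tz":0,"wx":0,"wy":0,"wz":4,"grip":0},
    {"tx":-0.066,"ty":-0.026,"tz":0,"wx":0,"wy":0,"wz":8,"grip":0},
    {"tx":-0.099,"ty":-0.04,"tz":0,"wx":0,"wy":0,"wz":12,"grip":0},
    {"tx":-0.132,"ty":-0.053,"tz":0,"wx":0,"wy":0,"wz":16,"grip":0},
    {"tx":-0.165,"ty":-0.066,"tz":0,"wx":0,"wy":0,"wz":20,"grip":0},
  ],
)

```text
time: 1.23
ee_pos: [0.4011, 0.299, 0.2506]
ee_rot: [1.332, 2.845, 0.001]
ft_force: [1.2, 0.8, 0.3]
opening: 0.0853
grip_force: 0.0
```

Call:
play_rows(
  increments=[
    {"tx":-0.028,"ty":-0.016,"tz":0,"wx":0,"wy":0,"wz":3,"grip":0},
    {"tx":-0.057,"ty":-0.032,"tz":0,"wx":0,"wy":0,"wz":6,"grip":0},
    {"tx":-0.085,"ty":-0.048,"tz":0,"wx":0,"wy":0,"wz":9,"grip":0},
    {"tx":-0.114,"ty":-0.064,"tz":0,"wx":0,"wy":0,"wz":12,"grip":0},
    {"tx":-0.142,"ty":-0.08,"tz":0,"wx":0,"wy":0,"wz":15,"grip":0},
  ],
)

```text
time: 1.65
ee_pos: [0.4305, 0.1386, 0.2505]
ee_rot: [1.691, 2.648, 0.001]
ft_force: [0.3, 0.1, -0.3]
opening: 0.0852
grip_force: 0.0
```

Call:
play_rows(
  increments=[
    {"tx":-0.029,"ty":-0.014,"tz":0,"wx":0,"wy":0,"wz":3,"grip":0},
    {"tx":-0.058,"ty":-0.027,"tz":0,"wx":0,"wy":0,"wz":6,"grip":0},
    {"tx":-0.087,"ty":-0.041,"tz":0,"wx":0,"wy":0,"wz":9,"grip":0},
    {"tx":-0.116,"ty":-0.054,"tz":0,"wx":0,"wy":0,"wz":12,"grip":0},
    {"tx":-0.145,"ty":-0.068,"tz":0,"wx":0,"wy":0,"wz":16,"grip":0},
  ],
)

```text
time: 2.07
ee_pos: [0.4299, -0.0212, 0.2506]
ee_rot: [2.042, 2.387, 0.002]
ft_force: [-0.2, -0.1, 0.4]
opening: 0.0853
grip_force: 0.0
```

Call:
play_rows(
  increments=[
    {"tx":-0.03,"ty":-0.005,"tz":0,"wx":0,"wy":0,"wz":0,"grip":0},
    {"tx":-0.06,"ty":-0.01,"tz":0,"wx":0,"wy":0,"wz":0,"grip":0},
    {"tx":-0.09,"ty":-0.014,"tz":0,"wx":0,"wy":0,"wz":0,"grip":0},
    {"tx":-0.12,"ty":-0.019,"tz":0,"wx":0,"wy":0,"wz":0,"grip":0},
    {"tx":-0.138,"ty":-0.022,"tz":0,"wx":0,"wy":0,"wz":0,"grip":0},
  ],
)

```text
time: 2.48
ee_pos: [0.4293, -0.1635, 0.2508]
ee_rot: [2.043, 2.384, -0.001]
ft_force: [-0.2, -0.9, -0.8]
opening: 0.0854
grip_force: 0.0
```

```bash
python3 plan.py 0.429,-0.161,.14,9 0.429,-0.161,.068,9
python3 - <<'E'
from m import *
cv2.imwrite("pics/above.png",s.crop(240,130,140,200,3));
E
```

```text
t 2.48 p [ 0.4293 -0.1635  0.2508] yaw 8.79 F [-0.2 -0.9 -0.8] M [-0.04  0.02  0.02] open 0.0854 grip 0.0 j7 0.58 tilt [ 0.001  -0.0019]
t [0.0027, 0.0, 0.1108] w [0.04, 0.11, -0.21]
t [0.0, 0.0, 0.072] w [0.0, 0.0, 0.0]
```

View pics/above.png

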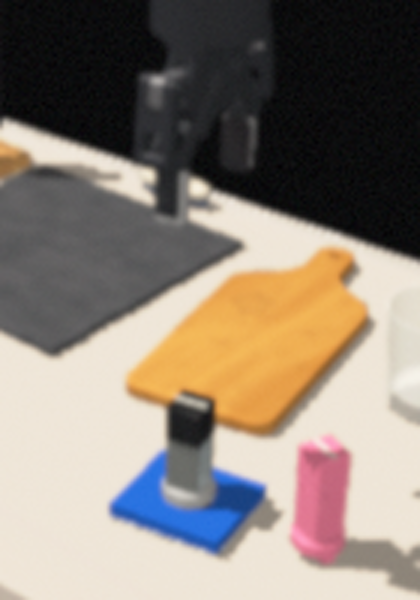

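The view shows the gripper directly over the cell with its fingers straddling along world x. The cap is at about crop (190,415) in the stand and nothing is in the way. I descend and grip.

Call:
play_rows(
  increments=[
    {"tx":0.002,"ty":0,"tz":0.025,"wx":0,"wy":0,"wz":0,"grip":0},
    {"tx":0.0025,"ty":0,"tz":0.05,"wx":0,"wy":0,"wz":0,"grip":0},
    {"tx":0.0025,"ty":0,"tz":0.075,"wx":0,"wy":0,"wz":0,"grip":0},
    {"tx":0.0025,"ty":0,"tz":0.1,"wx":0,"wy":0,"wz":0,"grip":0},
    {"tx":0.0025,"ty":0,"tz":0.11,"wx":0,"wy":0,"wz":0,"grip":0},
  ],
)

```text
time: 3.0
ee_pos: [0.4276, -0.1548, 0.1373]
ee_rot: [-2.034, -2.387, 0.003]
ft_force: [-1.1, 0.4, 0.9]
opening: 0.0855
grip_force: 0.0
```

Call:
play_rows(
  increments=[
    {"tx":0,"ty":0,"tz":0.02,"wx":0,"wy":0,"wz":0,"grip":0},
    {"tx":0,"ty":0,"tz":0.04,"wx":0,"wy":0,"wz":0,"grip":0},
    {"tx":0,"ty":0,"tz":0.06,"wx":0,"wy":0,"wz":0,"grip":0},
    {"tx":0,"ty":0,"tz":0.08,"wx":0,"wy":0,"wz":0,"grip":0},
    {"tx":0,"ty":0,"tz":0.08,"wx":0,"wy":0,"wz":0,"grip":0},
  ],
)

```text
time: 3.42
ee_pos: [0.4273, -0.1551, 0.0577]
ee_rot: [-2.034, -2.386, 0.004]
ft_force: [-0.8, 1.3, 0.1]
opening: 0.0857
grip_force: 0.0
```

Call:
play_rows(
  force=30,
  increments=[
    {"tx":0,"ty":0,"tz":0,"wx":0,"wy":0,"wz":0,"grip":60},
    {"tx":0,"ty":0,"tz":0,"wx":0,"wy":0,"wz":0,"grip":110},
    {"tx":0,"ty":0,"tz":0,"wx":0,"wy":0,"wz":0,"grip":150},
    {"tx":0,"ty":0,"tz":0,"wx":0,"wy":0,"wz":0,"grip":180},
    {"tx":0,"ty":0,"tz":0,"wx":0,"wy":0,"wz":0,"grip":200},
  ],
)

```text
time: 3.83
ee_pos: [0.4305, -0.1572, 0.0613]
ee_rot: [2.038, 2.388, 0.002]
ft_force: [0.1, 0.4, 3.4]
opening: 0.0277
grip_force: 37.0
```

Call:
play_rows(
  increments=[
    {"tx":0,"ty":0,"tz":0,"wx":0,"wy":0,"wz":0,"grip":255},
    {"tx":0,"ty":0,"tz":0,"wx":0,"wy":0,"wz":0,"grip":255},
    {"tx":0,"ty":0,"tz":0,"wx":0,"wy":0,"wz":0,"grip":255},
    {"tx":0,"ty":0,"tz":0,"wx":0,"wy":0,"wz":0,"grip":255},
    {"tx":0,"ty":0,"tz":0,"wx":0,"wy":0,"wz":0,"grip":255},
  ],
)

```text
time: 4.25
ee_pos: [0.4305, -0.1572, 0.0613]
ee_rot: [2.039, 2.388, 0.002]
ft_force: [-0.1, 1.4, 6.7]
opening: 0.0277
grip_force: 37.7
```

```bash
python3 plan.py 0.429,-0.161,.2,9
```

```text
t 4.25 p [ 0.4305 -0.1572  0.0613] yaw 9.03 F [-0.1  1.4  6.7] M [ 0.16  0.12 -0.06] open 0.0277 grip 37.7 j7 0.76 tilt [0.002  0.0001]
t [-0.0035, -0.0018, -0.1387] w [0.11, 0.01, 0.03]
```

Call:
play_rows(
  increments=[
    {"tx":0,"ty":0,"tz":-0.01,"wx":0,"wy":0,"wz":0,"grip":255},
    {"tx":0,"ty":0,"tz":-0.03,"wx":0,"wy":0,"wz":0,"grip":255},
    {"tx":0,"ty":0,"tz":-0.06,"wx":0,"wy":0,"wz":0,"grip":255},
    {"tx":0,"ty":0,"tz":-0.09,"wx":0,"wy":0,"wz":0,"grip":255},
    {"tx":0,"ty":0,"tz":-0.12,"wx":0,"wy":0,"wz":0,"grip":255},
  ],
)

```text
time: 4.67
ee_pos: [0.4287, -0.1571, 0.1816]
ee_rot: [-2.04, -2.388, 0.001]
ft_force: [0.3, 0.1, -1.1]
opening: 0.0277
grip_force: 36.8
```

Call:
play_rows(
  increments=[
    {"tx":0,"ty":0,"tz":0,"wx":0,"wy":0,"wz":0,"grip":255},
    {"tx":0,"ty":0,"tz":0,"wx":0,"wy":0,"wz":0,"grip":255},
    {"tx":0,"ty":0,"tz":0,"wx":0,"wy":0,"wz":0,"grip":255},
    {"tx":0,"ty":0,"tz":0,"wx":0,"wy":0,"wz":0,"grip":255},
    {"tx":0,"ty":0,"tz":0,"wx":0,"wy":0,"wz":0,"grip":255},
  ],
)

```text
time: 5.08
ee_pos: [0.4284, -0.1566, 0.1789]
ee_rot: [-2.038, -2.387, 0.003]
ft_force: [-0.5, -1.4, -0.7]
opening: 0.0272
grip_force: 36.9
```

```bash
python3 plan.py 0.44,-0.04,.2,-15 0.44,0.09,.2,-43 0.424,0.203,.2,-73
python3 - <<'E'
from m import *
st=arm.observe(); p=np.array(st["ee_pos"]); print(s.proj([p,p+[0,-.004,-.055],p+[0,-.004,-.035]]).round(1))
u=s.proj(p)[0].astype(int); cv2.imwrite("pics/held.png",s.crop(u[0]-50,u[1]-50,100,110,5))
print(u)
E
```

```text
t 5.08 p [ 0.4284 -0.1566  0.1789] yaw 9.02 F [-0.5 -1.4 -0.7] M [ 0.02  0.02 -0.01] open 0.0272 grip 36.9 j7 0.62 tilt [-0.0034  0.0006]
t [0.1134, 0.0297, -0.0211] w [-0.2, -0.02, 24.02]
t [0.1256, -0.0336, 0.0] w [0.0, 0.0, 28.0]
t [0.0717, -0.0888, 0.0] w [0.0, 0.0, 30.0]
[[302.9 229.5]
 [303.9 252.6]
 [304.1 244.6]]
[302 229]
```

View pics/held.png

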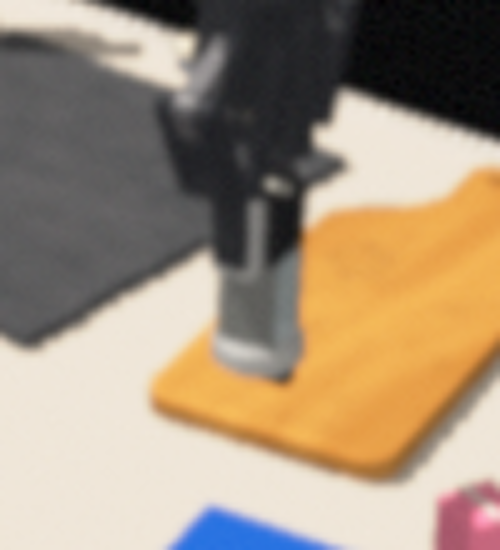

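Held: the cell hangs straight in the fingers with its collar at about crop (258,352), and it is clear of the stand. I carry it to the tester, turning clockwise on the way.

Call:
play_rows(
  increments=[
    {"tx":0.023,"ty":0.006,"tz":-0.004,"wx":0,"wy":0,"wz":5,"grip":255},
    {"tx":0.046,"ty":0.012,"tz":-0.008,"wx":0,"wy":0,"wz":10,"grip":255},
    {"tx":0.069,"ty":0.018,"tz":-0.012,"wx":0,"wy":0,"wz":14,"grip":255},
    {"tx":0.092,"ty":0.024,"tz":-0.016,"wx":0,"wy":0,"wz":19,"grip":255},
    {"tx":0.113,"ty":0.03,"tz":-0.021,"wx":0,"wy":0,"wz":24,"grip":255},
  ],
)

```text
time: 5.6
ee_pos: [0.4409, -0.0393, 0.2007]
ee_rot: [-2.495, -1.907, 0.002]
ft_force: [0.3, -1.0, -1.1]
opening: 0.0276
grip_force: 36.9
```

Call:
play_rows(
  increments=[
    {"tx":0.025,"ty":-0.007,"tz":0,"wx":0,"wy":0,"wz":6,"grip":255},
    {"tx":0.05,"ty":-0.014,"tz":0,"wx":0,"wy":0,"wz":11,"grip":255},
    {"tx":0.075,"ty":-0.02,"tz":0,"wx":0,"wy":0,"wz":17,"grip":255},
    {"tx":0.1,"ty":-0.027,"tz":0,"wx":0,"wy":0,"wz":22,"grip":255},
    {"tx":0.125,"ty":-0.034,"tz":0,"wx":0,"wy":0,"wz":28,"grip":255},
  ],
)

```text
time: 6.02
ee_pos: [0.4405, 0.0899, 0.2008]
ee_rot: [2.884, 1.246, -0.002]
ft_force: [0.2, -0.8, -0.8]
opening: 0.0276
grip_force: 36.9
```

Call:
play_rows(
  increments=[
    {"tx":0.016,"ty":-0.019,"tz":0,"wx":0,"wy":0,"wz":6,"grip":255},
    {"tx":0.032,"ty":-0.037,"tz":0,"wx":0,"wy":0,"wz":12,"grip":255},
    {"tx":0.048,"ty":-0.056,"tz":0,"wx":0,"wy":0,"wz":18,"grip":255},
    {"tx":0.064,"ty":-0.074,"tz":0,"wx":0,"wy":0,"wz":24,"grip":255},
    {"tx":0.076,"ty":-0.089,"tz":0,"wx":0,"wy":0,"wz":30,"grip":255},
  ],
)

```text
time: 6.43
ee_pos: [0.4269, 0.2072, 0.2006]
ee_rot: [3.108, 0.46, -0.002]
ft_force: [0.6, -0.9, -0.7]
opening: 0.0278
grip_force: 36.9
```

```bash
python3 plan.py 0.428,0.204,.108,-73
```

```text
t 6.43 p [0.4269 0.2072 0.2006] yaw -73.16 F [ 0.6 -0.9 -0.7] M [-0.03 -0.01 -0.01] open 0.0278 grip 36.9 j7 -1.64 tilt [-0.001  -0.0002]
t [0.0002, 0.0034, 0.0926] w [-0.01, 0.06, -0.16]
```

Call:
play_rows(
  increments=[
    {"tx":0,"ty":0,"tz":0.025,"wx":0,"wy":0,"wz":0,"grip":255},
    {"tx":0,"ty":0,"tz":0.05,"wx":0,"wy":0,"wz":0,"grip":255},
    {"tx":0,"ty":0,"tz":0.075,"wx":0,"wy":0,"wz":0,"grip":255},
    {"tx":0,"ty":0,"tz":0.09,"wx":0,"wy":0,"wz":0,"grip":255},
    {"tx":0,"ty":0,"tz":0.09,"wx":0,"wy":0,"wz":0,"grip":255},
  ],
)

```text
time: 6.85
ee_pos: [0.4243, 0.2035, 0.1074]
ee_rot: [3.103, 0.464, -0.013]
ft_force: [-0.4, -0.0, -0.6]
opening: 0.0277
grip_force: 36.9
```

Call:
play_rows(
  increments=[
    {"tx":0,"ty":0,"tz":0,"wx":0,"wy":0,"wz":0,"grip":255},
    {"tx":0,"ty":0,"tz":0,"wx":0,"wy":0,"wz":0,"grip":255},
    {"tx":0,"ty":0,"tz":0,"wx":0,"wy":0,"wz":0,"grip":255},
    {"tx":0,"ty":0,"tz":0,"wx":0,"wy":0,"wz":0,"grip":255},
    {"tx":0,"ty":0,"tz":0,"wx":0,"wy":0,"wz":0,"grip":255},
  ],
)

```text
time: 7.27
ee_pos: [0.4284, 0.2054, 0.1123]
ee_rot: [-3.106, -0.465, -0.003]
ft_force: [-0.3, -0.2, -1.3]
opening: 0.0276
grip_force: 36.9
```

```bash
python3 plan.py 0.428,0.204,.098,-73
python3 - <<'E'
from m import *
a=t.crop(180,225,80,75,5); b=s.crop(145,175,80,90,5); W=np.zeros((450,800,3),np.uint8); W[:375,:400]=a; W[:,400:]=b
cv2.imwrite("pics/tester1.png",W)
E
```

```text
t 7.27 p [0.4284 0.2054 0.1123] yaw -72.97 F [-0.3 -0.2 -1.3] M [-0.04  0.05 -0.01] open 0.0276 grip 36.9 j7 -1.56 tilt [0.0018 0.0014]
t [-0.0008, 0.0012, 0.0143] w [-0.04, -0.12, 0.03]
```

View pics/tester1.png

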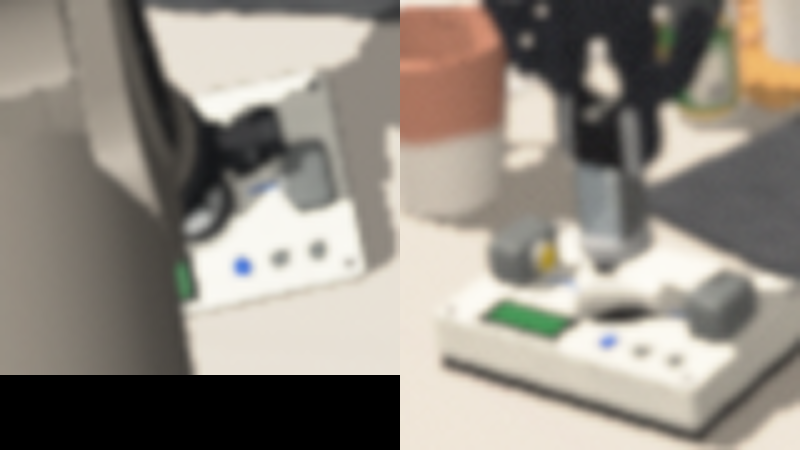

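The scene half shows the cell hanging upright over the well: collar at about (616,243) in the crop and foot at (605,268), with the well opening at about (620,310) and the posts clear. Next I check the offset numerically.

Run:
```python
from m import *
p=np.array(arm.observe()["ee_pos"])
A=s.plane([(153,237),(226.7,233),(203.7,258.7)],.034); print("corners",A[:,:2].round(4),"mid",A[:2].mean(0).round(4),np.linalg.norm(A[0]-A[1]),np.linalg.norm(A[2]-A[1]))
tool=np.array([.956,.292,0])
for o in(0,-.004): 
    c=p+tool*o; print(o,"collar mid/bottom,foot bottom",(s.proj([c+[0,0,-.041],c+[0,0,-.047],c+[0,0,-.055]])-[145,175]).__mul__(5).__add__([400,0]).round(0).tolist())
g=s.crop(145,175,80,90,5)
h=cv2.cvtColor(g,cv2.COLOR_BGR2HSV).astype(int)
# collar left/right edges: print value along rows
for y in(236,242): print(y,[int(v) for v in g[y,160:270:5].mean(1)])
w=[(.4245+.0209*np.cos(a),.203+.0209*np.sin(a),.029) for a in np.arange(0,6.3,.79)]
print("bore rim",((s.proj(w)-[145,175])*5+[400,0]).round(0).tolist())
m=(h[...,2]<90).astype(np.uint8); m[:285]=0; m[335:]=0; m[:,:160]=0; m[:,280:]=0
c=max(cv2.findContours(m,cv2.RETR_EXTERNAL,cv2.CHAIN_APPROX_NONE)[0],key=cv2.contourArea).reshape(-1,2); print("dark",c.min(0)+[400,0],c.max(0)+[400,0])
```

```text
corners [[0.3577 0.2675]
 [0.493  0.1343]
 [0.3703 0.092 ]] mid [0.4254 0.2009 0.034 ] 0.18986274759269187 0.1298336464881958
0 collar mid/bottom,foot bottom [[617.0, 234.0], [618.0, 244.0], [619.0, 258.0]]
-0.004 collar mid/bottom,foot bottom [[613.0, 237.0], [614.0, 248.0], [615.0, 261.0]]
236 [202, 235, 241, 231, 208, 189, 184, 183, 182, 175, 168, 154, 129, 105, 100, 108, 116, 127, 155, 193, 218, 224]
242 [210, 240, 245, 236, 216, 201, 199, 199, 197, 193, 186, 171, 148, 128, 121, 123, 123, 128, 154, 197, 223, 230]
bore rim [[651.0, 292.0], [623.0, 287.0], [594.0, 295.0], [581.0, 310.0], [592.0, 324.0], [621.0, 328.0], [650.0, 320.0], [662.0, 305.0]]
dark [602 308] [642 318]
```

Call:
play_rows(
  increments=[
    {"tx":-0.0024,"ty":0.0017,"tz":0.005,"wx":0,"wy":0,"wz":0,"grip":255},
    {"tx":-0.0024,"ty":0.0017,"tz":0.012,"wx":0,"wy":0,"wz":0,"grip":255},
    {"tx":-0.0024,"ty":0.0017,"tz":0.019,"wx":0,"wy":0,"wz":0,"grip":255},
    {"tx":-0.0024,"ty":0.0017,"tz":0.025,"wx":0,"wy":0,"wz":0,"grip":255},
    {"tx":-0.0024,"ty":0.0017,"tz":0.027,"wx":0,"wy":0,"wz":0,"grip":255},
  ],
)

```text
time: 7.88
ee_pos: [0.4247, 0.2022, 0.0827]
ee_rot: [3.106, 0.465, -0.004]
ft_force: [0.1, -1.2, -0.6]
opening: 0.0276
grip_force: 37.0
```

Call:
play_rows(
  increments=[
    {"tx":0,"ty":0,"tz":0,"wx":0,"wy":0,"wz":0,"grip":255},
    {"tx":0,"ty":0,"tz":0,"wx":0,"wy":0,"wz":0,"grip":255},
    {"tx":0,"ty":0,"tz":0,"wx":0,"wy":0,"wz":0,"grip":255},
    {"tx":0,"ty":0,"tz":0,"wx":0,"wy":0,"wz":0,"grip":255},
    {"tx":0,"ty":0,"tz":0,"wx":0,"wy":0,"wz":0,"grip":255},
  ],
)

```text
time: 8.3
ee_pos: [0.4261, 0.2029, 0.0846]
ee_rot: [-3.107, -0.465, -0.001]
ft_force: [-0.1, 0.0, -1.2]
opening: 0.0274
grip_force: 37.0
```

```bash
python3 plan.py
python3 - <<'E'
from m import *
cv2.imwrite("pics/tester2.png",s.crop(150,190,80,75,7))
E
```

```text
t 8.3 p [0.4261 0.2029 0.0846] yaw -72.97 F [-0.1  0.  -1.2] M [ 0.01 -0.01  0.04] open 0.0274 grip 37.0 j7 -1.53 tilt [0.0006 0.0004]
```

View pics/tester2.png

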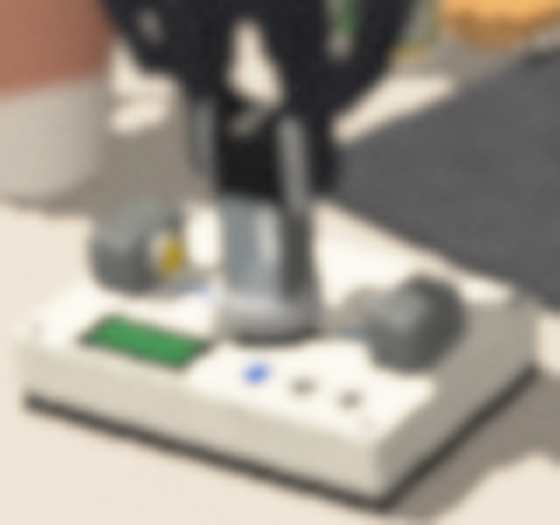

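The collar at about (268,318) in the crop sits just above the well, centred between the posts. I lower it in small steps and watch the force.

Call:
play_rows(
  increments=[
    {"tx":0,"ty":0,"tz":0.001,"wx":0,"wy":0,"wz":0,"grip":255},
    {"tx":0,"ty":0,"tz":0.002,"wx":0,"wy":0,"wz":0,"grip":255},
    {"tx":0,"ty":0,"tz":0.003,"wx":0,"wy":0,"wz":0,"grip":255},
    {"tx":0,"ty":0,"tz":0.004,"wx":0,"wy":0,"wz":0,"grip":255},
    {"tx":0,"ty":0,"tz":0.004,"wx":0,"wy":0,"wz":0,"grip":255},
  ],
)

```text
time: 8.82
ee_pos: [0.4263, 0.2029, 0.0804]
ee_rot: [-3.107, -0.465, -0.001]
ft_force: [0.7, -0.4, 0.3]
opening: 0.0275
grip_force: 37.1
```

Call:
play_rows(
  increments=[
    {"tx":0,"ty":0,"tz":0.0005,"wx":0,"wy":0,"wz":0,"grip":255},
    {"tx":0,"ty":0,"tz":0.001,"wx":0,"wy":0,"wz":0,"grip":255},
    {"tx":0,"ty":0,"tz":0.0015,"wx":0,"wy":0,"wz":0,"grip":255},
    {"tx":0,"ty":0,"tz":0.002,"wx":0,"wy":0,"wz":0,"grip":255},
    {"tx":0,"ty":0,"tz":0.002,"wx":0,"wy":0,"wz":0,"grip":255},
  ],
)

```text
time: 9.23
ee_pos: [0.4269, 0.2032, 0.0785]
ee_rot: [-3.106, -0.465, -0.004]
ft_force: [2.9, 1.6, 0.2]
opening: 0.0274
grip_force: 37.1
```

```bash
python3 plan.py
```

```text
t 9.23 p [0.4269 0.2032 0.0785] yaw -72.97 F [2.9 1.6 0.2] M [ 0.39 -0.63  0.  ] open 0.0274 grip 37.1 j7 -1.52 tilt [0.0023 0.001 ]
```

Call:
play_rows(
  increments=[
    {"tx":0.0005,"ty":0,"tz":0,"wx":0,"wy":0,"wz":0,"grip":255},
    {"tx":0.001,"ty":0,"tz":0,"wx":0,"wy":0,"wz":0,"grip":255},
    {"tx":0.0015,"ty":0,"tz":0,"wx":0,"wy":0,"wz":0,"grip":255},
    {"tx":0.0015,"ty":0,"tz":0.0005,"wx":0,"wy":0,"wz":0,"grip":255},
    {"tx":0.0015,"ty":0,"tz":0.001,"wx":0,"wy":0,"wz":0,"grip":255},
  ],
)

```text
time: 9.65
ee_pos: [0.4272, 0.2032, 0.0772]
ee_rot: [-3.107, -0.465, 0.0]
ft_force: [1.2, 0.8, -0.1]
opening: 0.0277
grip_force: 37.1
```

```bash
python3 plan.py
```

```text
t 9.65 p [0.4272 0.2032 0.0772] yaw -72.97 F [ 1.2  0.8 -0.1] M [ 0.35 -0.47 -0.  ] open 0.0277 grip 37.1 j7 -1.52 tilt [-0.0001  0.    ]
```

Call:
play_rows(
  increments=[
    {"tx":0.001,"ty":0,"tz":0,"wx":0,"wy":0,"wz":0,"grip":255},
    {"tx":0.001,"ty":0,"tz":0.0005,"wx":0,"wy":0,"wz":0,"grip":255},
    {"tx":0.001,"ty":0,"tz":0.001,"wx":0,"wy":0,"wz":0,"grip":255},
    {"tx":0.001,"ty":0,"tz":0.0015,"wx":0,"wy":0,"wz":0,"grip":255},
    {"tx":0.001,"ty":0,"tz":0.002,"wx":0,"wy":0,"wz":0,"grip":255},
  ],
)

```text
time: 10.07
ee_pos: [0.4278, 0.2032, 0.0752]
ee_rot: [3.107, 0.465, -0.002]
ft_force: [-1.3, 0.1, 4.4]
opening: 0.0278
grip_force: 37.6
```

```bash
python3 plan.py
```

```text
t 10.07 p [0.4278 0.2032 0.0752] yaw -72.97 F [-1.3  0.1  4.4] M [0.01 0.15 0.02] open 0.0278 grip 37.6 j7 -1.52 tilt [-0.001  -0.0004]
```

Call:
play_rows(
  increments=[
    {"tx":0,"ty":0,"tz":0.0005,"wx":0,"wy":0,"wz":0,"grip":255},
    {"tx":0,"ty":-0.0001,"tz":0.0005,"wx":0,"wy":0,"wz":-2,"grip":255},
    {"tx":0,"ty":-0.0002,"tz":0.0005,"wx":0,"wy":0,"wz":-4,"grip":255},
    {"tx":0,"ty":-0.0003,"tz":0.0005,"wx":0,"wy":0,"wz":-6,"grip":255},
    {"tx":0,"ty":-0.0004,"tz":0.0005,"wx":0,"wy":0,"wz":-8,"grip":255},
  ],
)

```text
time: 10.48
ee_pos: [0.4282, 0.2036, 0.0752]
ee_rot: [3.066, 0.683, -0.0]
ft_force: [0.2, -0.6, 3.0]
opening: 0.028
grip_force: 37.5
```

```bash
python3 plan.py
```

```text
t 10.48 p [0.4282 0.2036 0.0752] yaw -64.88 F [ 0.2 -0.6  3. ] M [-0.08  0.04 -0.02] open 0.028 grip 37.5 j7 -1.39 tilt [-0.0001 -0.0001]
```

Call:
play_rows(
  increments=[
    {"tx":0,"ty":0,"tz":0.001,"wx":0,"wy":0,"wz":0,"grip":255},
    {"tx":0,"ty":-0.0001,"tz":0.001,"wx":0,"wy":0,"wz":-2,"grip":255},
    {"tx":0,"ty":-0.0002,"tz":0.001,"wx":0,"wy":0,"wz":-4,"grip":255},
    {"tx":0,"ty":-0.0003,"tz":0.001,"wx":0,"wy":0,"wz":-6,"grip":255},
    {"tx":0,"ty":-0.0004,"tz":0.001,"wx":0,"wy":0,"wz":-8,"grip":255},
  ],
)

```text
time: 10.9
ee_pos: [0.4288, 0.2042, 0.0751]
ee_rot: [-3.011, -0.894, -0.002]
ft_force: [-1.8, -0.0, 7.8]
opening: 0.0272
grip_force: 38.1
```

```bash
python3 plan.py
```

```text
t 10.9 p [0.4288 0.2042 0.0751] yaw -56.93 F [-1.8 -0.   7.8] M [-0.15  0.3  -0.05] open 0.0272 grip 38.1 j7 -1.27 tilt [0.0014 0.001 ]
```

Call:
play_rows(
  increments=[
    {"tx":-0.0004,"ty":-0.0003,"tz":0,"wx":0,"wy":0,"wz":-2,"grip":255},
    {"tx":-0.0005,"ty":-0.0005,"tz":0,"wx":0,"wy":0,"wz":-4,"grip":255},
    {"tx":-0.0005,"ty":-0.0006,"tz":0,"wx":0,"wy":0,"wz":-6,"grip":255},
    {"tx":-0.0005,"ty":-0.0007,"tz":0,"wx":0,"wy":0,"wz":-8,"grip":255},
    {"tx":-0.0005,"ty":-0.0008,"tz":0,"wx":0,"wy":0,"wz":-10,"grip":255},
  ],
)

```text
time: 11.32
ee_pos: [0.4285, 0.2048, 0.0751]
ee_rot: [-2.922, -1.153, -0.004]
ft_force: [0.6, 0.0, 7.4]
opening: 0.0275
grip_force: 37.9
```

```bash
python3 plan.py
```

```text
t 11.32 p [0.4285 0.2048 0.0751] yaw -46.93 F [0.6 0.  7.4] M [-0.09  0.04 -0.05] open 0.0275 grip 37.9 j7 -1.11 tilt [0.0025 0.0013]
```

Call:
play_rows(
  increments=[
    {"tx":0,"ty":-0.0001,"tz":0,"wx":0,"wy":0,"wz":-2,"grip":255},
    {"tx":0,"ty":-0.0002,"tz":0,"wx":0,"wy":0,"wz":-4,"grip":255},
    {"tx":0,"ty":-0.0003,"tz":0,"wx":0,"wy":0,"wz":-6,"grip":255},
    {"tx":0,"ty":-0.0004,"tz":0,"wx":0,"wy":0,"wz":-8,"grip":255},
    {"tx":0,"ty":-0.0005,"tz":0,"wx":0,"wy":0,"wz":-10,"grip":255},
  ],
)

```text
time: 11.73
ee_pos: [0.4282, 0.2052, 0.0751]
ee_rot: [2.811, 1.404, 0.005]
ft_force: [0.8, -0.9, 6.9]
opening: 0.0278
grip_force: 37.8
```

```bash
python3 plan.py
```

```text
t 11.73 p [0.4282 0.2052 0.0751] yaw -36.93 F [ 0.8 -0.9  6.9] M [-0.08 -0.04 -0.04] open 0.0278 grip 37.8 j7 -0.95 tilt [0.0027 0.0013]
```

Call:
play_rows(
  increments=[
    {"tx":0,"ty":-0.0001,"tz":0,"wx":0,"wy":0,"wz":-2,"grip":255},
    {"tx":0,"ty":-0.0002,"tz":0,"wx":0,"wy":0,"wz":-4,"grip":255},
    {"tx":0,"ty":-0.0003,"tz":0,"wx":0,"wy":0,"wz":-6,"grip":255},
    {"tx":0,"ty":-0.0004,"tz":0,"wx":0,"wy":0,"wz":-8,"grip":255},
    {"tx":0,"ty":-0.0005,"tz":0,"wx":0,"wy":0,"wz":-10,"grip":255},
  ],
)

```text
time: 12.15
ee_pos: [0.4279, 0.2055, 0.0751]
ee_rot: [2.677, 1.643, 0.005]
ft_force: [-0.3, 0.4, 6.1]
opening: 0.0277
grip_force: 37.8
```

```bash
python3 plan.py
```

```text
t 12.15 p [0.4279 0.2055 0.0751] yaw -26.93 F [-0.3  0.4  6.1] M [-0.03 -0.09 -0.11] open 0.0277 grip 37.8 j7 -0.79 tilt [0.0029 0.0013]
```

Call:
play_rows(
  increments=[
    {"tx":0,"ty":-0.0001,"tz":0,"wx":0,"wy":0,"wz":-1,"grip":255},
    {"tx":0,"ty":-0.0001,"tz":0,"wx":0,"wy":0,"wz":-2,"grip":255},
    {"tx":0,"ty":-0.0002,"tz":0,"wx":0,"wy":0,"wz":-3,"grip":255},
    {"tx":0,"ty":-0.0002,"tz":0,"wx":0,"wy":0,"wz":-4,"grip":255},
    {"tx":0,"ty":-0.0003,"tz":0,"wx":0,"wy":0,"wz":-5,"grip":255},
  ],
)

```text
time: 12.57
ee_pos: [0.4277, 0.2056, 0.075]
ee_rot: [2.604, 1.757, 0.005]
ft_force: [0.1, 0.0, 5.8]
opening: 0.028
grip_force: 37.8
```

```bash
python3 plan.py
```

```text
t 12.57 p [0.4277 0.2056 0.075 ] yaw -21.98 F [0.1 0.  5.8] M [ 0.01 -0.12  0.  ] open 0.028 grip 37.8 j7 -0.71 tilt [0.003  0.0013]
```

Call:
play_rows(
  increments=[
    {"tx":0,"ty":-0.0001,"tz":0.0005,"wx":0,"wy":0,"wz":-2,"grip":255},
    {"tx":0,"ty":-0.0002,"tz":0.0005,"wx":0,"wy":0,"wz":-4,"grip":255},
    {"tx":0,"ty":-0.0003,"tz":0.0005,"wx":0,"wy":0,"wz":-6,"grip":255},
    {"tx":0,"ty":-0.0004,"tz":0.0005,"wx":0,"wy":0,"wz":-7,"grip":255},
    {"tx":0,"ty":-0.0004,"tz":0.0005,"wx":0,"wy":0,"wz":-8,"grip":255},
  ],
)

```text
time: 12.98
ee_pos: [0.4275, 0.2059, 0.0749]
ee_rot: [2.475, 1.934, 0.006]
ft_force: [0.6, -0.1, 6.7]
opening: 0.0276
grip_force: 37.9
```

```bash
python3 plan.py
```

```text
t 12.98 p [0.4275 0.2059 0.0749] yaw -13.98 F [ 0.6 -0.1  6.7] M [-0.06 -0.09 -0.08] open 0.0276 grip 37.9 j7 -0.59 tilt [0.0035 0.0016]
```

Call:
play_rows(
  increments=[
    {"tx":0,"ty":-0.0001,"tz":0,"wx":0,"wy":0,"wz":-2,"grip":255},
    {"tx":0,"ty":-0.0002,"tz":0,"wx":0,"wy":0,"wz":-4,"grip":255},
    {"tx":0,"ty":-0.0003,"tz":0,"wx":0,"wy":0,"wz":-5,"grip":255},
    {"tx":0,"ty":-0.0003,"tz":0,"wx":0,"wy":0,"wz":-6,"grip":255},
    {"tx":0,"ty":-0.0004,"tz":0,"wx":0,"wy":0,"wz":-7,"grip":255},
  ],
)

```text
time: 13.4
ee_pos: [0.4262, 0.2056, 0.0736]
ee_rot: [2.351, 2.082, 0.003]
ft_force: [2.1, 1.0, 0.8]
opening: 0.0277
grip_force: 36.7
```

```bash
python3 plan.py
```

```text
t 13.4 p [0.4262 0.2056 0.0736] yaw -6.93 F [2.1 1.  0.8] M [ 0.16 -0.58  0.04] open 0.0277 grip 36.7 j7 -0.47 tilt [0.0018 0.0004]
```

The foot has dropped: z fell and the force vanished. I lower it, easing out the side load.

Call:
play_rows(
  increments=[
    {"tx":0.0002,"ty":0.0005,"tz":0,"wx":0,"wy":0,"wz":0,"grip":255},
    {"tx":0.0003,"ty":0.0007,"tz":0.0005,"wx":0,"wy":0,"wz":0,"grip":255},
    {"tx":0.0003,"ty":0.0007,"tz":0.001,"wx":0,"wy":0,"wz":0,"grip":255},
    {"tx":0.0003,"ty":0.0007,"tz":0.0015,"wx":0,"wy":0,"wz":0,"grip":255},
    {"tx":0.0003,"ty":0.0007,"tz":0.002,"wx":0,"wy":0,"wz":0,"grip":255},
  ],
)

```text
time: 13.82
ee_pos: [0.4264, 0.2057, 0.0712]
ee_rot: [2.352, 2.082, 0.0]
ft_force: [1.8, -0.7, 0.0]
opening: 0.0275
grip_force: 36.7
```

```bash
python3 plan.py
```

```text
t 13.82 p [0.4264 0.2057 0.0712] yaw -6.98 F [ 1.8 -0.7  0. ] M [-0.07 -0.66 -0.01] open 0.0275 grip 36.7 j7 -0.47 tilt [ 0.0006 -0.0002]
```

Call:
play_rows(
  increments=[
    {"tx":0,"ty":0.0005,"tz":0,"wx":0,"wy":0,"wz":0,"grip":255},
    {"tx":0,"ty":0.0008,"tz":0.0005,"wx":0,"wy":0,"wz":0,"grip":255},
    {"tx":0,"ty":0.0008,"tz":0.0015,"wx":0,"wy":0,"wz":0,"grip":255},
    {"tx":0,"ty":0.0008,"tz":0.0025,"wx":0,"wy":0,"wz":0,"grip":255},
    {"tx":0,"ty":0.0008,"tz":0.003,"wx":0,"wy":0,"wz":0,"grip":255},
  ],
)

```text
time: 14.23
ee_pos: [0.4265, 0.2057, 0.068]
ee_rot: [-2.352, -2.082, 0.001]
ft_force: [1.3, 0.3, 0.2]
opening: 0.0276
grip_force: 36.8
```

```bash
python3 plan.py
```

```text
t 14.23 p [0.4265 0.2057 0.068 ] yaw -6.96 F [1.3 0.3 0.2] M [ 0.01 -0.42  0.03] open 0.0276 grip 36.8 j7 -0.47 tilt [-0.0006 -0.0002]
```

Call:
play_rows(
  increments=[
    {"tx":0,"ty":0.0004,"tz":0.0005,"wx":0,"wy":0,"wz":0,"grip":255},
    {"tx":0,"ty":0.0003,"tz":0.001,"wx":0,"wy":0,"wz":-2,"grip":255},
    {"tx":0,"ty":0.0002,"tz":0.001,"wx":0,"wy":0,"wz":-4,"grip":255},
    {"tx":0,"ty":0.0001,"tz":0.001,"wx":0,"wy":0,"wz":-6,"grip":255},
    {"tx":0,"ty":0,"tz":0.001,"wx":0,"wy":0,"wz":-8,"grip":255},
  ],
)

```text
time: 14.65
ee_pos: [0.4262, 0.2058, 0.0674]
ee_rot: [-2.199, -2.242, 0.001]
ft_force: [0.6, 0.8, 2.5]
opening: 0.0276
grip_force: 37.2
```

```bash
python3 plan.py
```

```text
t 14.65 p [0.4262 0.2058 0.0674] yaw 1.12 F [0.6 0.8 2.5] M [ 0.03 -0.05 -0.05] open 0.0276 grip 37.2 j7 -0.34 tilt [-0.0014  0.0001]
```

Seated on the socket (Fz about 2.5 N). I keep turning.

Call:
play_rows(
  increments=[
    {"tx":0,"ty":-0.0001,"tz":0,"wx":0,"wy":0,"wz":-2,"grip":255},
    {"tx":0,"ty":-0.0002,"tz":0,"wx":0,"wy":0,"wz":-4,"grip":255},
    {"tx":0,"ty":-0.0003,"tz":0,"wx":0,"wy":0,"wz":-5,"grip":255},
    {"tx":0,"ty":-0.0003,"tz":0,"wx":0,"wy":0,"wz":-6,"grip":255},
    {"tx":0,"ty":-0.0004,"tz":0,"wx":0,"wy":0,"wz":-7,"grip":255},
  ],
)

```text
time: 15.07
ee_pos: [0.4262, 0.206, 0.0674]
ee_rot: [-2.059, -2.372, 0.0]
ft_force: [-0.4, -0.4, 1.7]
opening: 0.0277
grip_force: 37.1
```

```bash
python3 plan.py
```

```text
t 15.07 p [0.4262 0.206  0.0674] yaw 8.08 F [-0.4 -0.4  1.7] M [ 0.16 -0.04 -0.12] open 0.0277 grip 37.1 j7 -0.23 tilt [-0.0005  0.0003]
```

Call:
play_rows(
  increments=[
    {"tx":0,"ty":0,"tz":0,"wx":0,"wy":0,"wz":-1,"grip":255},
    {"tx":0,"ty":-0.0001,"tz":0,"wx":0,"wy":0,"wz":-2,"grip":255},
    {"tx":0,"ty":-0.0002,"tz":0,"wx":0,"wy":0,"wz":-3,"grip":255},
    {"tx":0,"ty":-0.0002,"tz":0,"wx":0,"wy":0,"wz":-4,"grip":255},
    {"tx":0,"ty":-0.0002,"tz":0,"wx":0,"wy":0,"wz":-4,"grip":255},
  ],
)

```text
time: 15.48
ee_pos: [0.4261, 0.206, 0.0674]
ee_rot: [-1.975, -2.443, -0.0]
ft_force: [-1.1, 1.3, 1.8]
opening: 0.0275
grip_force: 37.3
```

```bash
python3 plan.py
```

```text
t 15.48 p [0.4261 0.206  0.0674] yaw 12.1 F [-1.1  1.3  1.8] M [ 0.3   0.06 -0.03] open 0.0275 grip 37.3 j7 -0.17 tilt [-0.0003  0.0003]
```

The cell is square to the light path: tool yaw 12.1° against the 12° wanted. I release and rise.

Call:
play_rows(
  increments=[
    {"tx":0,"ty":0,"tz":0,"wx":0,"wy":0,"wz":0,"grip":150},
    {"tx":0,"ty":0,"tz":0,"wx":0,"wy":0,"wz":0,"grip":100},
    {"tx":0,"ty":0,"tz":0,"wx":0,"wy":0,"wz":0,"grip":50},
    {"tx":0,"ty":0,"tz":0,"wx":0,"wy":0,"wz":0,"grip":0},
    {"tx":0,"ty":0,"tz":0,"wx":0,"wy":0,"wz":0,"grip":0},
  ],
)

```text
time: 15.9
ee_pos: [0.4261, 0.2054, 0.0671]
ee_rot: [-1.977, -2.442, 0.001]
ft_force: [0.1, -0.7, -0.7]
opening: 0.0812
grip_force: 0.0
```

Call:
play_rows(
  increments=[
    {"tx":0,"ty":0,"tz":0,"wx":0,"wy":0,"wz":0,"grip":0},
    {"tx":0,"ty":0,"tz":-0.01,"wx":0,"wy":0,"wz":0,"grip":0},
    {"tx":0,"ty":0,"tz":-0.03,"wx":0,"wy":0,"wz":0,"grip":0},
    {"tx":0,"ty":0,"tz":-0.06,"wx":0,"wy":0,"wz":0,"grip":0},
    {"tx":0,"ty":0,"tz":-0.09,"wx":0,"wy":0,"wz":0,"grip":0},
  ],
)

```text
time: 16.32
ee_pos: [0.4256, 0.2052, 0.1584]
ee_rot: [-1.976, -2.441, 0.003]
ft_force: [1.4, -0.3, 0.6]
opening: 0.0854
grip_force: 0.0
```

Call:
play_rows(
  increments=[
    {"tx":-0.03,"ty":0,"tz":-0.02,"wx":0,"wy":0,"wz":0,"grip":0},
    {"tx":-0.06,"ty":0,"tz":-0.04,"wx":0,"wy":0,"wz":0,"grip":0},
    {"tx":-0.09,"ty":0,"tz":-0.06,"wx":0,"wy":0,"wz":0,"grip":0},
    {"tx":-0.12,"ty":0,"tz":-0.08,"wx":0,"wy":0,"wz":0,"grip":0},
    {"tx":-0.15,"ty":0,"tz":-0.08,"wx":0,"wy":0,"wz":0,"grip":0},
  ],
)

```text
time: 16.73
ee_pos: [0.4604, 0.0578, 0.2425]
ee_rot: [1.973, 2.438, 0.012]
ft_force: [1.4, -0.3, 0.6]
opening: 0.0859
grip_force: 0.0
```

Call:
play_rows(
  increments=[
    {"tx":0,"ty":0,"tz":0,"wx":0,"wy":0,"wz":0,"grip":0},
    {"tx":0,"ty":0,"tz":0,"wx":0,"wy":0,"wz":0,"grip":0},
    {"tx":0,"ty":0,"tz":0,"wx":0,"wy":0,"wz":0,"grip":0},
    {"tx":0,"ty":0,"tz":0,"wx":0,"wy":0,"wz":0,"grip":0},
    {"tx":0,"ty":0,"tz":0,"wx":0,"wy":0,"wz":0,"grip":0},
  ],
)

```text
time: 17.15
ee_pos: [0.457, 0.0606, 0.237]
ee_rot: [-1.972, -2.444, 0.001]
ft_force: [0.2, -0.3, 0.3]
opening: 0.0854
grip_force: 0.0
```

```bash
python3 plan.py
python3 - <<'E'
from m import *
a=t.crop(180,225,80,75,5); b=s.crop(145,175,80,90,5); W=np.zeros((450,800,3),np.uint8); W[:375,:400]=a; W[:,400:]=b
cv2.imwrite("pics/final.png",W)
q=sub(t,210,253,20,24,8,lambda h:(h[...,2]>110)&(h[...,1]<110)); print("white px",q.min(0),q.max(0),wrect(t.plane(q,.102)))
E
```

```text
t 17.15 p [0.457  0.0606 0.237 ] yaw 12.2 F [ 0.2 -0.3  0.3] M [0.   0.03 0.02] open 0.0854 grip 0.0 j7 0.1 tilt [-0.001   0.0002]
white px [209.5625 252.5625] [229.4375 276.4375] (0.4207, 0.1925, 60.4, 49.8, 1.5)
```

View pics/final.png

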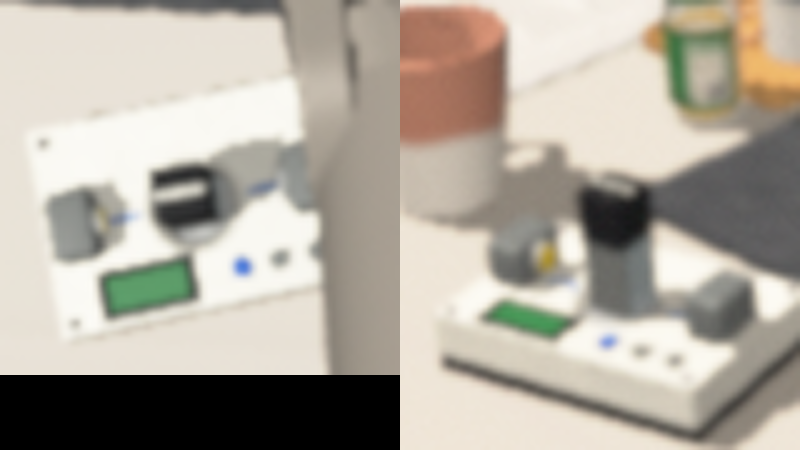

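The cell stands home in the well between the posts: cap at top-crop (185,195), and its white line from (156,197) to (207,189) roughly follows the blue lines. I check that angle precisely.

Run:
```python
from m import *
q=sub(t,211,259,11,8,8,lambda h:(h[...,2]>115)&(h[...,1]<110)); print("line",q.min(0),q.max(0),wrect(t.plane(q,.102)))
q=sub(s,183,208,14,10,8,lambda h:(h[...,2]>130)&(h[...,1]<80)); print("scene",q.min(0),q.max(0),wrect(s.plane(q,.102)))
q=sub(t,209,256,17,17,8,lambda h:h[...,2]<70); print("cap",q.min(0),q.max(0),wrect(t.plane(q,.09)))
L=t.plane([(180+120/5,225+217/5),(180+265/5,225+187/5)],.034); d=L[0]-L[1]; print("light",np.degrees(np.arctan2(d[1],d[0])))
```

```text
line [210.5625 260.8125] [220.6875 265.5625] (0.4244, 0.2025, 26.3, 8.8, 101.1)
scene [182.5625 207.5625] [196.4375 213.0625] (0.4331, 0.2042, 38.6, 29.8, 129.1)
cap [211.8125 263.0625] [222.6875 269.6875] (0.4152, 0.199, 27.8, 12.4, 108.0)
light 102.05298945626251
```

The white line reads 101.1° against 102° for the light path, and the cap is centred over the well at the home height. I hand the job in.

```bash
python3 -c "
from workcell import arm; print(arm.sign_off())"
```

```text
the job is handed in; nothing more can be done
None
```

The cell is in the tester's well with its foot dropped into the slot, its clear faces about 1° off the light path by the camera, and the gripper clear; the job is handed in, but the sign-off returned no verdict.

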